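# Hold the card tray up off the document box

## Robot

A 6-joint arm with a two-finger parallel gripper is mounted at the origin on the work surface. World frame = base frame: x ahead of the robot, y to its left, z up, the work surface at z = 0. Lengths are in m, angles in rad, forces in N, time in s.
With the tool pointing down it reaches from about 0.35 to 0.775 m from the base axis. Payload 7.3 kg.
Tool frame: the origin (TCP) lies at the centre of the arm's flange, where the gripper is bolted on; the fingertips stand 178 mm ahead of it and the grasp point (between the pads) lies 159 mm ahead of it (tip_extent is the distance from the TCP to the fingertips, in m); z points along the fingers, y is the line along which they close (so a half turn about z gives the same grasp; the last joint's range is limited). The gripper opens to 92 mm and grips with 3 to 60 N. Pads are 19 mm wide; open, the fingers measure 130 mm over their backs; the gripper's body (75 mm by 190 mm) begins 47 mm behind the grasp point.
Start: joints at [0.99, 0.342, 1.524, -0, 1.275, -0.146], TCP at [0.221, 0.476, 0.405] pointing down, gripper open.
Joint ranges: [-2.53, 2.53], [-0.77, 2.02], [0.04, 2.7], [-1, 4.14], [0.28, 2.66], [-3.11, 3.11]. Speed limits (rad/s): [2.57, 2.57, 3.14, 3.14, 3.14, 3.14].

## Interface

Orientations are given as [roll, pitch, yaw] about the fixed x, y, z axes, in that order (R = Rz(yaw) Ry(pitch) Rx(roll)).
In Python, from cell import * gives the robot as it stands.
- The arm moves only by the tool arm_command, never from a script. Its arguments are lists of equal length, an entry for each row: "xyz": the shift along the world's x, y, z in mm, a list of three; "spin": the turn about the world's z in degrees. In form: {"xyz": [[tx, ty, tz], ...], "spin": [spin, ...]}. A call has 1 to 20 rows; each row shifts and turns the commanded pose from where the row before left it; what a row does not reach is not made up. A row lasts 1/10 s, in which the tool goes at most 50 mm and 8.59 degrees, less where a joint would pass 70% of its speed; a pose out of reach is approached as far as the arm can. A call with a gripper value outside its range is refused whole. "jaw" is the opening, from -1 (shut) to 1 (fully open), set as the call begins (left out, the last holds). The fingers move at their own pace and stop on an object; "squeeze" is the grip in N (left out, the last holds). Time passes only in rows, so rows that do not move let the fingers close. It gives the time, the measured TCP pose, the force, the opening and the grip force at its end, in the units of the state.
- observe(): the state, without advancing time (a new reading comes with each control period).
- read_camera(name): name is "side" or "top" or "wrist"; returns a dict with "img" (384x512x3 uint8, red, green, blue), "depth" (384x512 float32, m along the optical axis (not along the pixel's ray), 0 where there is no reading), "fx", "fy", "cx", "cy" (pixels), "dist_coeffs" ([k1, k2, p1, p2, k3] as OpenCV has them; the pictures are not rectified), "world_from_camera" (4x4, takes a point from camera to world coordinates). Camera axes: x right, y up, looking along -z (the intrinsics and any distortion apply to the point x, -y, -z); pixel columns grow to the right and rows downward; lengths in m; the calibration is good to about 2 mm. A picture is of the moment at which its call begins.
- hand_in(): hands the job in; it is judged then, once.
The state is a dict: "time": time; "qpos": joint angles; "qvel": joint speeds; "joint_efforts": joint torques, N m; "tool_pos": TCP position; "tool_rot": TCP orientation; "contact_force": force on the tool from outside, world axes, zero at the start; "torque": the same for the moment, N m; "opening": finger opening in m; "grip_force": force on a finger pad.
Only numpy, scipy, OpenCV 4.12 (cv2) and the standard library are available. Lean on these libraries where they do the work, as an engineer would, in place of code of your own. Each camera call takes 0.05 s, during which the arm holds its last target. There are 200 camera calls.

## Task

I need the document box out from under the card tray. First take out the square self-inking stamp that stands in the tray right against its handle, stand it upright on the free part of the rubber stamping mat and let go of it; then take the tray by its handle, lift it straight up until it is about 10 cm above the box, and finish while still holding it there in the gripper, level and steady, with the little round hand stamp still standing in it: do not put it down or let go. Do not tip the tray on the way, and leave everything else where it is.

Things in the scene. Friction and masses are not known exactly. Their poses are not given: they have to be found in the camera images.
- tray: grey plastic card tray, 240 (its x) x 150 (its y) mm, floor 4 mm thick, walls 22 mm high, loose on the document box, 0.3 to 0.5 kg, with a rigid steel bar handle over its middle (see tray_grip). Two bundles of white cards, each 54 x 86 mm and 16 mm high over the underside, are fixed in its ends, centres 86 mm either way along x. Origin at the centre of its underside, z up
- tray_grip (a point): middle of the tray's handle, close to its balance point, 84 mm above the tray's underside; axes as the tray's. The flat bar runs along y, is 12 mm thick (x), 100 mm long and 24 mm tall (72 to 96 mm above the underside), on two 12 x 14 mm posts 43 mm either side of the middle: pinch it across x from above
- square_stamp: square self-inking stamp, 72 mm tall, about 0.16 kg: black base 46 x 46 x 30 mm, above it a grey cap 36 x 36 mm (30 to 72 mm up) to hold it by. Stands loose on the tray's floor on the +x side of the handle, nearly square to the tray, 3 to 8 mm from the bar; both sides along y are free for fingers. Origin at the centre of its underside, z up, axes along its sides
- round_stamp: small round wooden hand stamp, 62 mm tall, base 32 mm wide, 50 g, standing loose on the tray floor in the corner at the tray's -x, +y; it must ride along standing. Origin at the centre of its underside, z up
- doc_box: flat cardboard document box 254 (x) x 184 (y) x 40 mm that the tray lies on; heavy, does not move. Origin at the centre of its underside, on the desk
- mat: flat dark rubber stamping mat, fixed, 170 (its x) x 130 (its y) x 4 mm, on the desk to one side of the document box. The half towards its -x is free, the tin lies on the other. Origin at the centre of its underside
- ink_tin: flat steel ink-pad tin 51 x 76 x 16 mm lying on the mat, across the half of it on the mat's +x side; origin at the centre of its underside
- stapler: desk stapler 130 x 34 x 52 mm, a bystander; origin under its centre
- mug: white ceramic mug, 80 mm wide, 92 mm tall, a bystander; origin under its centre
- pen_cup: dark steel pen cup, 72 mm wide, pens up to 155 mm high, a bystander; origin under its centre
- tape_dispenser: desk tape dispenser 150 x 55 x 84 mm, a bystander; origin under its centre
- card_pile: pile of cards 90 x 60 x 21 mm, a bystander; origin under its centre
There are look-alikes about, which are no part of the job. Leave any pink or purple look-alike of the square_stamp alone. Several things look just like the mat: the one meant starts farthest to the robot's left.

How it is judged:
On the way, in this order (a step that is already met when the one before it is completed fails the run):
1. the square stamp stands upright on the mat, let go, while the tray still lies on the box (x of square_stamp in the frame of mat between -0.075 and 0.075 m and y of square_stamp in the frame of mat between -0.055 and 0.055 m and height (world z) of square_stamp below 0.012 m and angle between square_stamp's own z axis and vertical below 0.12 rad and contact force between the fingers and square_stamp below 0.1 N and linear speed of square_stamp below 0.02 m/s and height (world z) of tray below 0.05 m), for 0.2 s.
2. the tray is held by the gripper, level and steady, clear above the box (height (world z) of tray between 0.1 and 0.2 m and horizontal distance between tray and doc_box below 0.07 m and angle between tray's own z axis and vertical below 0.1 rad and linear speed of tray below 0.02 m/s and angular speed of tray below 0.15 rad/s and contact force between the fingers and tray above 1 N and contact force between tray and doc_box below 0.05 N and angle between round_stamp's own z axis and vertical below 0.2 rad and contact force between round_stamp and tray above 0.05 N and z of round_stamp in the frame of tray between -0.005 and 0.03 m), for 0.5 s.
At the end, for the whole second after the job is handed in: Square stamp released on the mat, 10 mm inside its edges, within 7 deg of upright. Tray held by the gripper 6 to 16 cm above the box top, centres within 7 cm, within 6 deg of level, under 2 cm/s and 0.15 rad/s, touching no box; round stamp standing in it within 11 deg of upright (all of step 2 and x of square_stamp in the frame of mat between -0.075 and 0.075 m and y of square_stamp in the frame of mat between -0.055 and 0.055 m and height (world z) of square_stamp below 0.012 m and angle between square_stamp's own z axis and vertical below 0.12 rad and contact force between the fingers and square_stamp below 0.1 N and linear speed of square_stamp below 0.02 m/s); the arm keeps its last pose, push and grip.
It fails at once if the tray was tipped by more than 20 degrees (angle between tray's own z axis and vertical above 0.35 rad).
It fails at once if the round stamp fell over (angle between round_stamp's own z axis and vertical above 0.7 rad).
It fails at once if another thing on the desk was moved by more than 3 cm (distance of any of ink_tin, stapler, mug, pen_cup, tape_dispenser, card_pile from where it was at the start of the episode above 0.03 m).
It also fails if it takes over 64 s, if anything falls off the work surface, if the arm or the gripper's body presses on something with over 40 N, if the wrist force passes 120 N, or if a joint passes its speed limit or range.

## Working session

There is one attempt and no reset: what is moved stays moved. The work goes in short steps, Python scripts to look and compute and a tool call to move; the robot and the scene stay as the last step left them, time stands still between calls to the robot, and variables do not carry over. Pictures are saved under pics/ and viewed, at most 10 in all, crops included, and the job is handed in when it is done.

Besides the shell and the picture viewer there is one more tool, called after ">>>" as name(argument=value, ...) on one line, values as JSON. arm_command: Moves the arm, as the interface text tells. Its arguments: {"type":"object","properties":{"xyz":{"type":"array","items":{"type":"array","items":{"type":"number"}}},"spin":{"type":"array","items":{"type":"number"}},"jaw":{"type":"number"},"squeeze":{"type":"number"}},"required":["xyz","spin"]}

```bash
mkdir -p pics && cat > h.py <<'E'
from cell import *
import numpy as np, cv2
def cam(n):
    c=read_camera(n); return c
def K(c): return np.array([[c['fx'],0,c['cx']],[0,c['fy'],c['cy']],[0,0,1]],float)
def cloud(c):
    h,w=c['depth'].shape
    uv=np.stack(np.meshgrid(np.arange(w),np.arange(h)),-1).reshape(-1,1,2).astype(np.float64)
    n=cv2.undistortPoints(uv,K(c),np.array(c['dist_coeffs'],float)).reshape(h,w,2)
    d=c['depth']; P=np.stack([n[...,0]*d,-n[...,1]*d,-d],-1)
    T=np.array(c['world_from_camera']); W=P@T[:3,:3].T+T[:3,3]
    W[d<=0]=np.nan; return W
def save(c,n,s=1.5): cv2.imwrite('pics/'+n,cv2.resize(c['img'][...,::-1],None,fx=s,fy=s))
E
python3 - <<'E'
from h import *
import pickle
for n in('top','side','wrist'):
    c=cam(n); save(c,n+'0.png'); pickle.dump(c,open(n+'0.pkl','wb')); print(n,np.round(c['world_from_camera'],2).tolist(),c['dist_coeffs'])
o=observe();print(o['time'],o['tool_pos'],o['tool_rot'],o['opening'])
E
```

```text
top [[-0.03, 0.98, -0.22, 0.2], [-1.0, -0.03, 0.0, -0.02], [-0.0, 0.22, 0.98, 1.47], [0.0, 0.0, 0.0, 1.0]] [-0.13192293  0.          0.          0.          0.        ]
side [[-0.98, 0.15, -0.15, 0.33], [-0.21, -0.63, 0.75, 0.93], [0.02, 0.76, 0.64, 0.92], [0.0, 0.0, 0.0, 1.0]] [-0.00355275  0.          0.          0.          0.        ]
wrist [[0.42, -0.88, -0.23, 0.16], [0.91, 0.41, 0.11, 0.5], [-0.0, -0.25, 0.97, 0.38], [0.0, 0.0, 0.0, 1.0]] [-0.04983099  0.          0.          0.          0.        ]
0.15 [0.22108393 0.476081   0.40421408] [-3.14044168e+00 -1.59485627e-04  2.70676530e+00] 0.09167208619876331
```

View pics/top0.png

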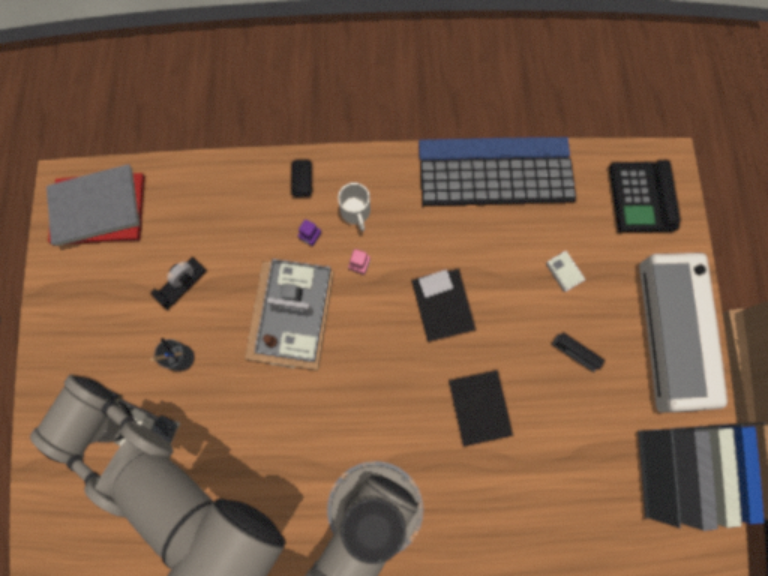

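View pics/side0.png

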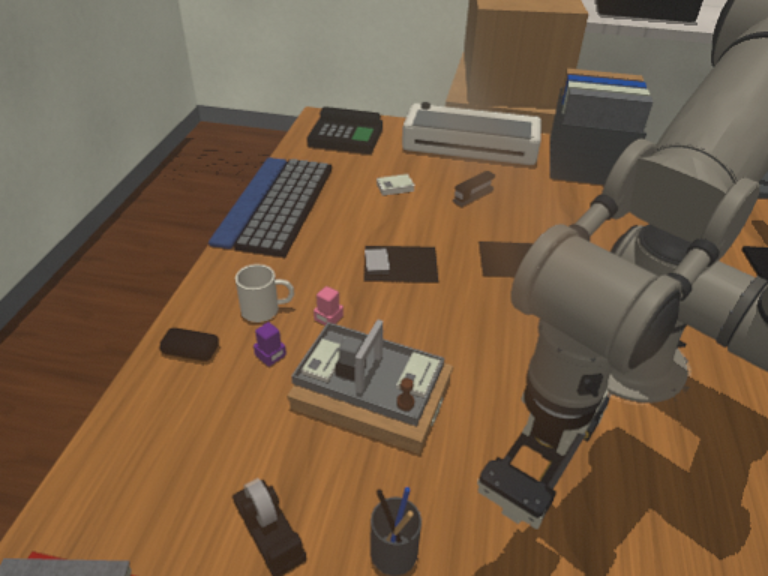

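The top view shows the tray on its box at about (290,315), with two mats to its right: one with a tin at (443,305) and a bare one at (480,407). A dark patch is partly hidden under the arm at about (150,430). The side view shows the square stamp at (350,365) and the round one at (405,395). I'll check the hidden patch in the wrist view.

View pics/wrist0.png

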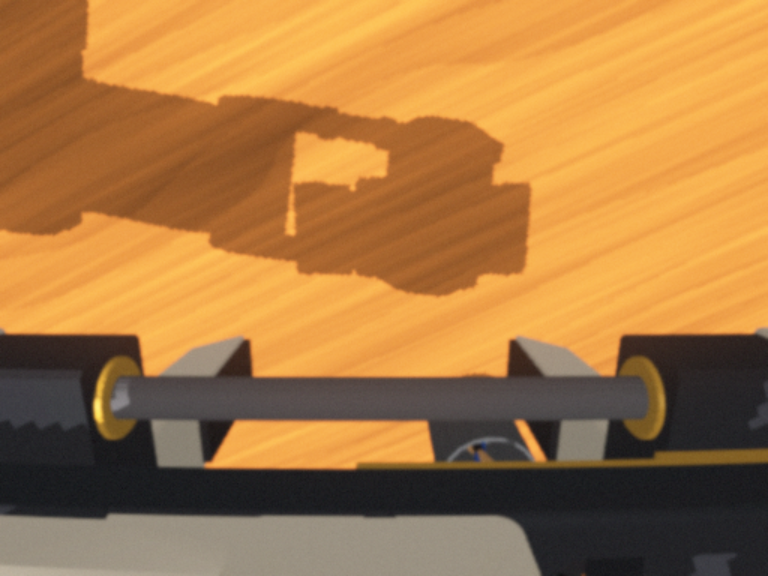

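```bash
python3 - <<'E'
from h import *
import pickle
c=pickle.load(open('top0.pkl','rb'));W=cloud(c)
for n,(u,v) in dict(mat1=(455,320),mat2=(480,407),tin=(436,284),dark=(162,432),dark2=(140,425),tray=(290,340),bar=(290,306),rnd=(269,340),cap=(292,292),pink=(360,258),cup=(172,355),mug=(354,205),tape=(180,282)).items():
    print(n,np.round(W[int(v/1.5),int(u/1.5)],3),c['img'][int(v/1.5),int(u/1.5)])
cv2.imwrite('pics/crop1.png',cv2.resize(c['img'][150:330,20:300,::-1],None,fx=2.85,fy=2.85,interpolation=cv2.INTER_CUBIC))
E
```

```text
mat1 [ 0.46  -0.219 -0.001] [41 37 38]
mat2 [ 0.237 -0.269  0.006] [46 40 37]
tin [ 0.553 -0.172  0.014] [186 178 176]
dark [0.197 0.405 0.333] [44 43 43]
dark2 [0.21  0.354 0.568] [123 117 108]
tray [0.415 0.195 0.056] [113 111 113]
bar [0.482 0.183 0.132] [114 111 110]
rnd [0.41  0.239 0.1  ] [95 58 41]
cap [0.523 0.183 0.112] [129 128 126]
pink [0.611 0.017 0.072] [227 139 161]
cup [0.38  0.473 0.108] [37 46 68]
mug [0.781 0.031 0.005] [228 223 212]
tape [0.568 0.475 0.06 ] [60 56 58]
```

View pics/crop1.png

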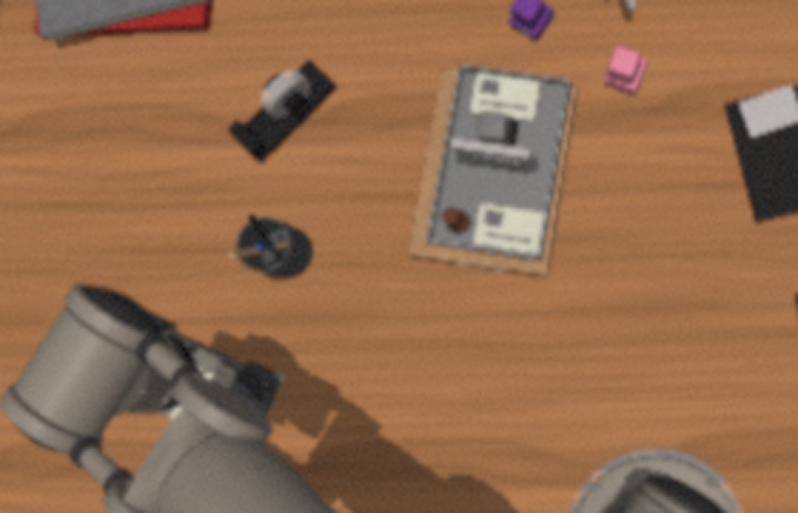

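The dark patch is the gripper itself (z about 0.33), so the leftmost mat is the one with the tin. Next I'll measure the tray, bar, cap and mat from the clouds.

```bash
python3 - <<'E'
from h import *
import pickle
for n in('top','side'):
    c=pickle.load(open(n+'0.pkl','rb'));W=cloud(c);I=c['img'].astype(int)
    if n=='side': print('dark side',np.round(W[175,502],3))
    X,Y,Z=W[...,0],W[...,1],W[...,2]
    reg=(abs(X-.47)<.17)&(abs(Y-.18)<.13)
    def rect(m,lab):
        p=W[m][:,:2].astype(np.float32)
        if len(p)<5: print(n,lab,len(p));return
        r=cv2.minAreaRect(p*1000); print(n,lab,len(p),np.round(W[m].mean(0),4),'rect c',np.round(r[0],1),'size',np.round(r[1],1),'ang',round(r[2],1))
    rect(reg&(Z>.124)&(Z<.15),'bar')
    rect(reg&(Z>.095)&(Z<.122)&(X>.49)&(X<.57),'cap')
    rect(reg&(Z>.075)&(Z<.12)&(X<.44),'round')
    rect(reg&(Z>.03)&(Z<.2),'box')
    white=(I.min(-1)>165)&reg&(Z<.08)&(Z>.04)
    for s in (1,-1): rect(white&(s*(X-.48)>0),'cards%d'%s)
    k,l,st,ce=cv2.connectedComponentsWithStats(((I.max(-1)<75)&(abs(Z)<.02)&(X>.3)&(X<.7)&(Y<-.05)&(Y>-.4)).astype(np.uint8))
    j=1+np.argmax(st[1:,4]); rect(l==j,'mat')
    rect((I.min(-1)>120)&(abs(X-.55)<.06)&(abs(Y+.17)<.07)&(abs(Z)<.04),'tin')
    rect((abs(X-.61)<.05)&(abs(Y-.017)<.05)&(Z>.02)&(Z<.12),'pink')
E
```

```text
top bar 107 [0.4881 0.1891 0.1353] rect c [488.5 188.6] size [99.  12.7] ang 80.4
top cap 117 [0.5192 0.1908 0.1129] rect c [510.2 198.3] size [42.4 75.2] ang 54.3
top round 31 [0.414  0.2433 0.1015] rect c [414.6 243.6] size [20.4 18.8] ang 14.9
top box 3286 [0.4803 0.1956 0.0545] rect c [484.6 199.8] size [186.5 257.4] ang 80.5
top cards1 195 [0.5769 0.1765 0.0568] rect c [576.5 181.9] size [85.1 50.2] ang 80.6
top cards-1 223 [0.4002 0.1728 0.057 ] rect c [401.6 176.5] size [81.5 52.4] ang 80.5
top mat 1049 [ 0.4855 -0.1946  0.004 ] rect c [ 500.5 -191. ] size [163.1 126.2] ang 11.9
top tin 261 [ 0.5544 -0.1727  0.0187] rect c [ 557.4 -173.3] size [57.6 79.8] ang 17.9
top pink 156 [0.6077 0.0208 0.0555] rect c [613.1  21.9] size [45.  45.6] ang 68.2
dark side [-0.31  -0.372  0.013]
side bar 175 [0.4942 0.1937 0.134 ] rect c [494.1 187.2] size [103.3  12.5] ang 79.5
side cap 242 [0.522  0.2037 0.1116] rect c [519.5 204.3] size [59.5 59. ] ang 76.9
side round 79 [0.4169 0.2475 0.098 ] rect c [416.6 245.4] size [21.4 20.1] ang 68.4
side box 5571 [0.4852 0.2139 0.0558] rect c [492.8 183.3] size [218.4 273. ] ang 80.0
side cards1 96 [0.5834 0.1841 0.0569] rect c [583.8 179.2] size [77.7 49. ] ang 89.8
side cards-1 82 [0.4068 0.1708 0.0566] rect c [402.8 173.1] size [78.  48.7] ang 81.3
side mat 862 [ 0.4886 -0.1881  0.0045] rect c [ 503. -191.] size [166.6 131.8] ang 10.1
side tin 188 [ 0.5572 -0.1711  0.0203] rect c [ 557.6 -171.7] size [49.1 80.2] ang 16.8
side pink 307 [0.6166 0.0315 0.0506] rect c [618.7  22.2] size [50.5 47.2] ang 64.1
```

>>> arm_command(xyz=[[27,-22,0],[27,-22,0],[27,-22,0],[27,-22,0],[27,-22,0],[27,-22,0],[27,-22,0],[27,-22,0],[27,-22,0],[27,-22,0],[27,-22,0],[27,-22,0],[27,-22,0],[27,-22,0],[0,0,0],[0,0,0],[0,0,0]], spin=[1.1,1.1,1.1,1.1,1.1,1.1,1.1,1.1,1.1,1.1,1.1,1.1,1.1,1.1,0,0,0])

```text
time: 1.85
tool_pos: [0.5985, 0.1688, 0.4045]
tool_rot: [3.141, -0.001, 2.976]
contact_force: [-1.5, 0.1, 0.0]
opening: 0.0916
grip_force: 0.0
```

```bash
python3 - <<'E'
from h import *
import pickle
c=cam('wrist'); save(c,'w1.png'); pickle.dump(c,open('w1.pkl','wb'))
o=observe();print(o['time'],o['tool_pos'],o['tool_rot'],o['qpos'])
W=cloud(c);X,Y,Z=np.moveaxis(W,-1,0)
reg=(abs(X-.47)<.17)&(abs(Y-.18)<.13)
for lab,m in dict(bar=reg&(Z>.125)&(Z<.15)&(abs(X-.49)<.03),cap=reg&(Z>.108)&(Z<.122)&(X>.5)&(X<.57),capall=reg&(Z>.078)&(Z<.122)&(X>.505)&(X<.57)).items():
    r=cv2.minAreaRect((W[m][:,:2]*1000).astype(np.float32)); print(lab,m.sum(),np.round(np.nanmedian(W[m],0),4),np.round(r[0],1),np.round(r[1],1),r[2])
E
```

```text
1.9 [0.59837162 0.16903027 0.40474213] [ 3.14142055e+00 -6.29095223e-04  2.97657890e+00] [ 1.52045943e-01  5.23159390e-01  1.23548401e+00  3.66062968e-04
  1.38349335e+00 -1.25380484e+00]
bar 2433 [0.4937 0.1863 0.1363] [493.  186.9] [99.  12.1] 79.6480941772461
cap 1932 [0.5257 0.1883 0.1161] [524.1 201.1] [62.4 45.3] 81.40039825439453
capall 1961 [0.5255 0.1886 0.1161] [526.  202.1] [39.4 68.5] 3.6371967792510986
```

View pics/w1.png

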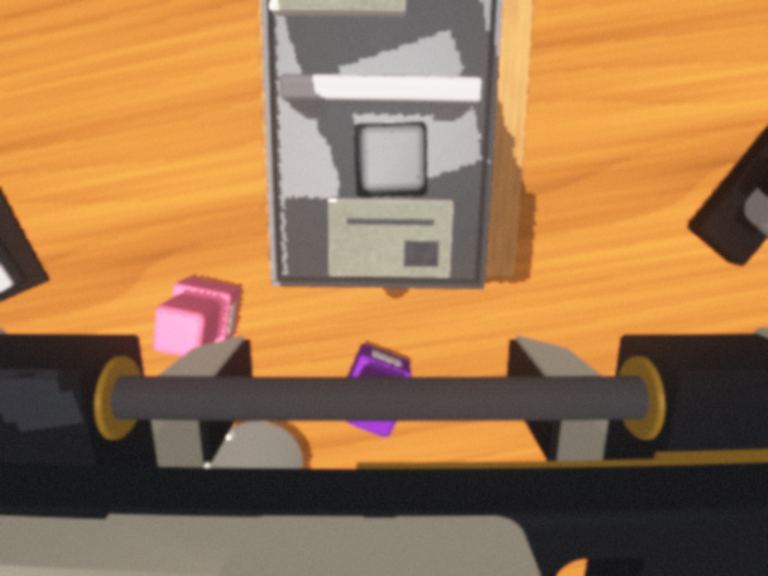

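The wrist view shows the bar at (380,88) and the stamp's cap top as a clean square at (391,157), about 55 px across. The pink and purple look-alikes stand clear of the tray.

```bash
python3 - <<'E'
from h import *
import pickle
c=pickle.load(open('w1.pkl','rb'));W=cloud(c);Z=W[...,2]
m=((abs(Z-.116)<.005)).astype(np.uint8); m=cv2.morphologyEx(m,cv2.MORPH_OPEN,np.ones((9,9)))
k,l,st,ce=cv2.connectedComponentsWithStats(m); j=l[105,260]; q=l==j; print(st[j])
r=cv2.minAreaRect((W[q][:,:2]*1000).astype(np.float32)); print(np.round(W[q].mean(0),4),r)
E
```

```text
[ 240   83   43   44 1817]
[0.5266 0.1876 0.1159] ((526.5588989257812, 187.60350036621094), (35.314117431640625, 34.92645263671875), 80.8440933227539)
```

>>> arm_command(xyz=[[-24,6,0],[-24,6,0],[-24,6,0],[0,0,-30],[0,0,-30],[0,0,-30],[0,0,-20],[0,0,-12],[0,0,-10],[0,0,-8],[0,0,0],[0,0,0],[0,0,0]], spin=[0.3,0,0,0,0,0,0,0,0,0,0,0,0])

```text
time: 3.2
tool_pos: [0.5274, 0.1862, 0.2655]
tool_rot: [3.141, 0.001, 2.981]
contact_force: [0.4, 0.6, 0.0]
opening: 0.0917
grip_force: 0.0
```

>>> arm_command(xyz=[[-0.5,1.5,-2],[0,0,-1],[0,0,0],[0,0,0]], spin=[0,0,0,0])

```text
time: 3.6
tool_pos: [0.5266, 0.1876, 0.2617]
tool_rot: [3.142, -0.0, 2.981]
contact_force: [0.2, -0.0, -0.1]
opening: 0.092
grip_force: 0.0
```

>>> arm_command(xyz=[[0,0,0],[0,0,0],[0,0,0],[0,0,0],[0,0,0],[0,0,0],[0,0,0],[0,0,0],[0,0,0],[0,0,0]], spin=[0,0,0,0,0,0,0,0,0,0], jaw=-1, squeeze=15)

```text
time: 4.6
tool_pos: [0.5266, 0.1877, 0.2617]
tool_rot: [3.141, 0.0, 2.981]
contact_force: [0.5, 0.6, -1.4]
opening: 0.0364
grip_force: 14.9
```

>>> arm_command(xyz=[[0,0,4],[0,0,8],[0,0,12],[0,0,15],[0,0,15],[0,0,15],[0,0,15],[0,0,15],[0,0,15],[0,0,6],[0,0,0],[0,0,0],[0,0,0]], spin=[0,0,0,0,0,0,0,0,0,0,0,0,0])

```text
time: 5.9
tool_pos: [0.5264, 0.1876, 0.381]
tool_rot: [-3.141, -0.001, 2.981]
contact_force: [0.7, 0.8, -2.3]
opening: 0.0362
grip_force: 14.9
```

```bash
python3 - <<'E'
from h import *
c=cam('side'); save(c,'s1.png')
# target in the free half of the mat
for ang in (10.1,11.9):
    pass
a=np.radians(11); ex=np.array([np.cos(a),np.sin(a)]); m=np.array([502,-191]); tin=np.array([557.5,-172.5])
print('tin in mat', (tin-m)@ex,(tin-m)@np.array([-ex[1],ex[0]])); print('target',m-40*ex)
E
```

```text
tin in mat 58.01027509581143 7.570203650383546
target [ 462.73491266 -198.63235982]
```

View pics/s1.png

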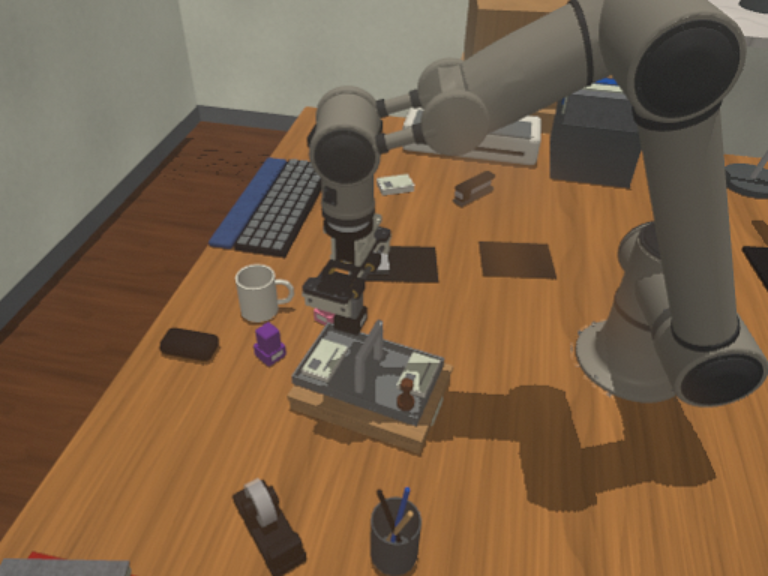

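The stamp is out, upright and clear of the tray, and the round stamp is still standing. Next I carry it to the mat's free half at (463, -199).

>>> arm_command(xyz=[[-2.5,-15,0],[-5,-30,0],[-5,-32,0],[-5,-32,0],[-5,-32,0],[-6,-32,0],[-6,-32,0],[-5,-32,0],[-5,-32,0],[-5,-32,0],[-5,-32,0],[-5,-30,0],[-4,-22,0],[0,-1.5,0],[0,0,0],[0,0,0],[0,0,0]], spin=[0,0,0,0,0,0,0,0,0,0,0,0,0,0,0,0,0])

```text
time: 7.65
tool_pos: [0.4632, -0.198, 0.3817]
tool_rot: [3.141, -0.0, 2.982]
contact_force: [-0.6, -0.1, -1.6]
opening: 0.0364
grip_force: 14.9
```

>>> arm_command(xyz=[[0,0,-10],[0,0,-20],[0,0,-25],[0,0,-25],[0,0,-25],[0,0,-20],[0,0,-12],[0,0,-8],[0,0,-5],[0,0,-2],[0,0,0],[0,0,0],[0,0,0]], spin=[0,0,0,0,0,0,0,0,0,0,0,0,0])

```text
time: 8.95
tool_pos: [0.4633, -0.1989, 0.2303]
tool_rot: [-3.141, 0.001, 2.981]
contact_force: [-0.6, 0.1, -2.5]
opening: 0.0359
grip_force: 14.9
```

>>> arm_command(xyz=[[0,0,-3],[0,0,-2],[0,0,-1],[0,0,-1],[0,0,0],[0,0,0],[0,0,0]], spin=[0,0,0,0,0,0,0])

```text
time: 9.65
tool_pos: [0.4632, -0.1988, 0.2228]
tool_rot: [3.142, 0.0, 2.981]
contact_force: [0.7, 0.2, -1.7]
opening: 0.0362
grip_force: 14.9
```

>>> arm_command(xyz=[[0,0,-0.7],[0,0,-0.7],[0,0,0],[0,0,0]], spin=[0,0,0,0])

```text
time: 10.05
tool_pos: [0.4632, -0.1988, 0.2217]
tool_rot: [-3.142, 0.0, 2.981]
contact_force: [-0.0, 0.7, 3.0]
opening: 0.0362
grip_force: 14.9
```

>>> arm_command(xyz=[[0,0,0],[0,0,0],[0,0,0],[0,0,0],[0,0,0],[0,0,0],[0,0,0],[0,0,0],[0,0,0],[0,0,0]], spin=[0,0,0,0,0,0,0,0,0,0], jaw=1)

```text
time: 11.05
tool_pos: [0.4631, -0.1988, 0.2214]
tool_rot: [3.142, 0.0, 2.981]
contact_force: [0.2, -0.1, 0.2]
opening: 0.0916
grip_force: 0.0
```

>>> arm_command(xyz=[[0,0,8],[0,0,20],[0,0,30],[0,0,30],[0,0,30],[0,0,30],[0,0,20],[0,0,10],[0,0,0],[0,0,0]], spin=[0,0,0,0,0,0,0,0,0,0])

```text
time: 12.05
tool_pos: [0.4629, -0.1987, 0.3985]
tool_rot: [3.141, -0.001, 2.981]
contact_force: [-0.0, 0.4, -0.7]
opening: 0.092
grip_force: 0.0
```

```bash
python3 - <<'E'
from h import *
import pickle
c=cam('side'); save(c,'s2.png')
W=cloud(c);X,Y,Z=np.moveaxis(W,-1,0)
def rect(m,lab):
    r=cv2.minAreaRect((W[m][:,:2]*1000).astype(np.float32)); print(lab,m.sum(),np.round(W[m].mean(0),4),np.round(r[0],1),np.round(r[1],1),r[2])
c2=cam('top');W2=cloud(c2)
for w in (W,W2):
    W=w;X,Y,Z=np.moveaxis(W,-1,0); q=(abs(X-.463)<.05)&(abs(Y+.199)<.05)&(Z>.066)&(Z<.09)
    if q.sum()>3: rect(q,'stamp top')
    q=(abs(X-.48)<.17)&(abs(Y-.18)<.13)&(Z>.125)&(Z<.15)
    if q.sum()>3: rect(q,'bar')
E
```

```text
stamp top 88 [ 0.4652 -0.192   0.0739] [ 465.4 -194.6] [44.3 34.9] 83.84842681884766
bar 170 [0.4942 0.1929 0.1344] [494.6 189. ] [102.9  13.1] 79.8290023803711
stamp top 19 [ 0.4712 -0.2044  0.0744] [ 473.  -203.2] [29.3 10.7] 58.66350173950195
bar 105 [0.4883 0.1895 0.1355] [488.7 188.1] [97.4 13. ] 79.647216796875
```

View pics/s2.png

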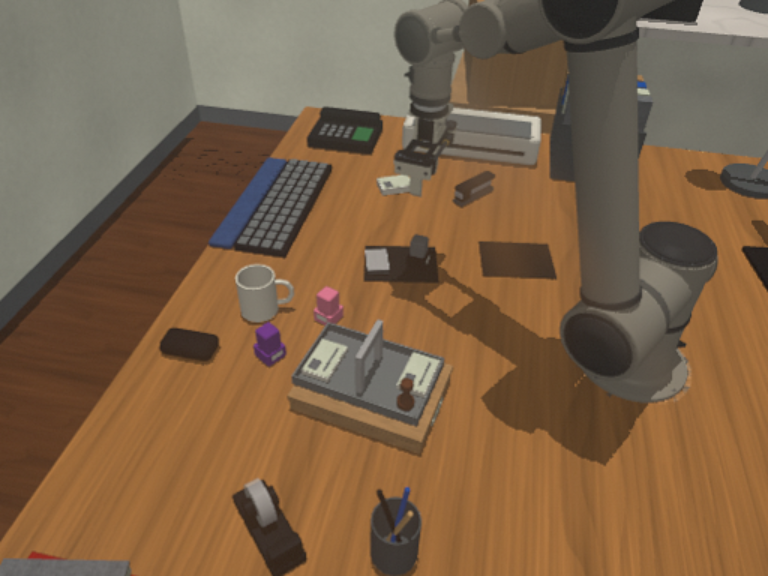

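The square stamp stands upright on the mat at (418,245) in the picture. The tray hasn't moved (bar position unchanged) and the round stamp is standing. Now the handle.

>>> arm_command(xyz=[[1,10,0],[2,24,0],[2,28,0],[2,29,0],[2,29,0],[2,29,0],[3,29,0],[3,29,0],[2,29,0],[2,29,0],[2,29,0],[2,29,0],[2,28,0],[2,23,0],[1,12,0],[0,0,0],[0,0,0],[0,0,0]], spin=[-2,-6,-7,-7,-7,-7,-7,-7,-7,-7,-7,-7,-7,-5,-1,0,0,0])

```text
time: 13.95
tool_pos: [0.4931, 0.1865, 0.3989]
tool_rot: [-3.141, 0.001, 1.392]
contact_force: [0.5, 0.4, -0.2]
opening: 0.092
grip_force: 0.0
```

```bash
python3 - <<'E'
from h import *
c=cam('wrist');o=observe();print(o['tool_pos'],o['tool_rot'],o['qpos'])
W=cloud(c);X,Y,Z=np.moveaxis(W,-1,0)
q=((abs(X-.49)<.04)&(abs(Y-.187)<.09)&(abs(Z-.136)<.006)).astype(np.uint8)
q=cv2.morphologyEx(q,cv2.MORPH_OPEN,np.ones((5,5)))>0
r=cv2.minAreaRect((W[q][:,:2]*1000).astype(np.float32)); print(q.sum(),np.round(W[q].mean(0),4),r)
E
```

```text
[0.49314955 0.1863677  0.39905895] [-3.14110827e+00  5.17156872e-04  1.39196473e+00] [ 2.15969017e-01  3.50814671e-01  1.52723441e+00 -3.05307255e-04
  1.26418961e+00  3.94892983e-01]
1711 [0.4935 0.1918 0.1363] ((493.2628173828125, 189.80325317382812), (93.98400115966797, 11.733383178710938), 79.44085693359375)
```

>>> arm_command(xyz=[[0,2,-12],[0,0,-25],[0,0,-25],[0,0,-20],[0,0,-15],[0,0,-10],[0,0,-6],[0,0,-4],[0,0,0],[0,0,0],[0,0,0]], spin=[0,0,0,0,0,0,0,0,0,0,0])

```text
time: 15.1
tool_pos: [0.4933, 0.1892, 0.2829]
tool_rot: [3.14, -0.0, 1.393]
contact_force: [-0.1, 0.3, -0.2]
opening: 0.092
grip_force: 0.0
```

>>> arm_command(xyz=[[0,0,0],[0,0,0],[0,0,0],[0,0,0],[0,0,0],[0,0,0],[0,0,0],[0,0,0],[0,0,0],[0,0,0],[0,0,0],[0,0,0]], spin=[0,0,0,0,0,0,0,0,0,0,0,0], jaw=-1, squeeze=20)

```text
time: 16.3
tool_pos: [0.4931, 0.1892, 0.2823]
tool_rot: [-3.141, 0.0, 1.393]
contact_force: [-0.7, 0.3, 0.1]
opening: 0.0121
grip_force: 20.0
```

Opening of 12 mm matches the bar. I'll tighten the grip and lift gently in two stages, checking tilt in between.

>>> arm_command(xyz=[[0,0,0],[0,0,0],[0,0,0],[0,0,1],[0,0,2],[0,0,3],[0,0,4],[0,0,4],[0,0,3],[0,0,2],[0,0,1],[0,0,0],[0,0,0],[0,0,0]], spin=[0,0,0,0,0,0,0,0,0,0,0,0,0,0], squeeze=50)

```text
time: 17.7
tool_pos: [0.4931, 0.1891, 0.3022]
tool_rot: [-3.141, 0.0, 1.393]
contact_force: [-0.5, -0.4, -3.8]
opening: 0.0117
grip_force: 50.0
```

```bash
cat > tilt.py <<'E'
from h import *
c=cam('side');W=cloud(c);X,Y,Z=np.moveaxis(W,-1,0);I=c['img'].astype(int)
o=observe();print(o['time'],o['tool_pos'],o['contact_force'],o['opening'],o['grip_force']); h=o['tool_pos'][2]-.2823
m=(I.min(-1)>140)&(abs(X-.49)<.14)&(abs(Y-.18)<.09)&(abs(Z-.056-h)<.02)
P=W[m];A=np.c_[P[:,:2]-[.49,.187],np.ones(len(P))]
print(len(P),'slope x,y, height',np.linalg.lstsq(A,P[:,2],rcond=None)[0])
r=(abs(X-.416)<.03)&(abs(Y-.245)<.03)&(Z>.075+h); print('round top',r.sum(),np.round(np.nanmean(W[r],0),3),np.nanmax(Z[r]))
q=(abs(X-.463)<.04)&(abs(Y+.199)<.04)&(Z>.066)&(Z<.09);print('stamp',q.sum(),np.round(np.nanmean(W[q],0),3))
save(c,'s_%d.png'%(o['time']*10))
E
python3 tilt.py
```

```text
17.75 [0.49308286 0.1891493  0.30218666] [-0.51793817 -0.19287134 -3.27234633] 0.011693319735371582 49.99865412712097
302 slope x,y, height [-0.00248926  0.01474946  0.07695467]
round top 913 [0.416 0.232 0.392] 0.5517763752648998
stamp 82 [ 0.465 -0.192  0.074]
```

Level and carried. Lifting the remaining 80 mm.

>>> arm_command(xyz=[[0,0,1],[0,0,3],[0,0,5],[0,0,7],[0,0,8],[0,0,8],[0,0,8],[0,0,8],[0,0,8],[0,0,8],[0,0,7],[0,0,5],[0,0,3],[0,0,1],[0,0,0],[0,0,0],[0,0,0],[0,0,0],[0,0,0],[0,0,0]], spin=[0,0,0,0,0,0,0,0,0,0,0,0,0,0,0,0,0,0,0,0])

```text
time: 19.75
tool_pos: [0.4931, 0.1892, 0.3823]
tool_rot: [3.142, 0.0, 1.393]
contact_force: [0.4, 0.5, -3.4]
opening: 0.0117
grip_force: 50.0
```

>>> arm_command(xyz=[[0,0,0],[0,0,0],[0,0,0],[0,0,0],[0,0,0],[0,0,0]], spin=[0,0,0,0,0,0])

```text
time: 20.35
tool_pos: [0.4931, 0.1892, 0.3824]
tool_rot: [3.141, -0.0, 1.393]
contact_force: [0.3, -0.2, -2.9]
opening: 0.0117
grip_force: 50.0
```

```bash
python3 tilt.py; cp $(ls -t pics/s_*|head -1) pics/final.png
```

```text
20.4 [0.49312732 0.18915818 0.3823327 ] [-0.33847884 -0.27300355 -2.96370049] 0.01167057959448075 49.99884366989136
357 slope x,y, height [0.00243473 0.01421825 0.15690726]
round top 841 [0.419 0.234 0.437] 0.5949990427443905
stamp 88 [ 0.465 -0.192  0.074]
```

View pics/final.png

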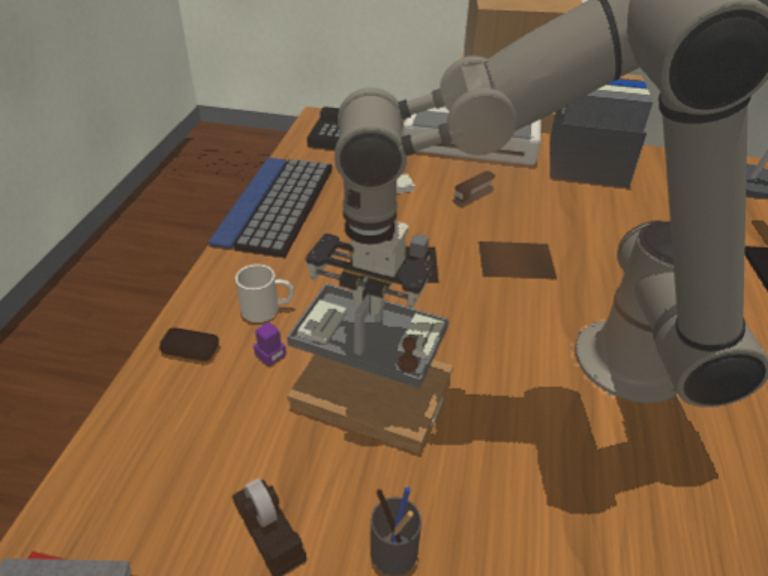

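The tray hangs level about 100 mm above the box, the round stamp stands at (408,355), and the square stamp is still on the mat. Handing in.

```bash
python3 -c "
from cell import *
print(hand_in())"
```

```text
the job is handed in; nothing more can be done
None
```

I handed the job in at about 20 s of robot time; no verdict came back. The square stamp stands released on the mat, and the gripper holds the tray level and steady about 10 cm above the box, with the round stamp still standing in it.

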